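Lift the degreased bolt out of the drip tray with spring tongs

TASK

The bolt in the drip tray has just been degreased, so the gripper must never touch it: take the spring tongs out of their wooden stand by the thumb pads, close their jaws on the bolt and lift it out of the tray. Finish with the program still squeezing the tongs, the bolt held still in the jaws well clear of everything and more than 10 cm above the bench top. Leave the bush in the tray and all the other things on the bench where they are.

Things in the scene. Friction and masses are not known exactly. Their poses are not given: they have to be found in the camera images.
- tongs: Sprung steel tongs, loose, 123 mm tall, 0.10 kg, standing upright on their jaw tips in the stand's slot. Origin: midway between the jaw tips, level with their lower ends (these sink 0.4 mm in closing); z up to the steel bow on top; jaws open and close along y; parts 12 to 16 mm wide along x. Two mirrored arms hinge under the bow, 115 mm up; a spring holds them open.
- tongs_grip (a point): Where to squeeze: midway between the black ribbed thumb pads (30 mm tall, 16 wide) outside the arms, 81 mm above the tongs' origin, 42 mm below their top; the tongs' axes. Width over the pads: 43 mm open, about 34 with the jaws on the bolt, 31 at the stop. The spring pushes back on each pad with 2.5 N open, 7 N on the bolt: a part squeeze to 40 mm carries the tongs with jaws open.
- tongs_left (a joint): Closing angle of the left arm, rad (the right one mirrors it): 0 open, about 0.14 closed on the bolt's shank, 0.17 the stop. Inner gap of the jaws: 42 mm open, 3.4 mm less per mm that the pads are squeezed, so about 30 mm at 40 mm pad width. 35 N on the pads grips the bolt with about 8 N. Jaws: 14 mm wide, faces 18 mm tall, 5 mm thick, parallel when on the bolt.
- stand: Fixed wooden stand for the tongs: base plate 75 x 110 x 6 mm, on it a block 37 mm (x) by 74 mm (y) whose top is 50 mm above the bench, with an upright slot 19 x 56 mm open at the top. The tongs stand in it on the base plate, jaws opening along the stand's y. Origin: centre of its underside on the bench, z up.
- tray: Fixed flat steel drip tray, 120 mm (x) by 190 mm (y), rim 12 mm high, walls and floor 3 mm thick. Origin: centre of its underside on the bench, z up. The bolt lies in one half (along y) and the bush in the other.
- bolt: Loose plain steel hexagon bolt, about 50 mm long over all, lying on its side in the tray, about 30 g: shank 9.6 mm thick and 41 mm long, head 17 mm across and about 8 mm thick. Origin: under the middle of the bolt on the tray floor, z up. The shank runs from head to thread end along the direction (0.34, -0.94) of the body's own x, y axes.
- bolt_grip (a point): Point in the middle of the bolt's shank thickness, at its centre of mass, 13 mm from the head and 28 mm from the thread end, about 8 mm above the tray floor. Where the jaws should close, one each side of the shank.
- bolt_end (a point): Centre of the thread end of the bolt, 28 mm along the shank from bolt_grip.
- bush: Loose plain steel bush (short tube), 26 mm outside diameter, 14 mm bore, 18 mm tall, standing in the other half of the tray, 70 mm or more from the bolt. Leave it. Origin: centre of its underside.
- sanding_block: Bystander: rust-brown sanding block, 76 x 104 x 26 mm, on the bench between robot and tray. Origin: centre of its underside.
- toe_form: Bystander: rounded tan foam foot form, 96 x 77 x 52 mm, near the front edge of the bench. Origin: centre of its underside.
- cast_small: Bystander: waisted off-white plaster shell, 71 mm across, 101 mm tall, standing behind. Origin: centre of its underside.
- tin_dark: Bystander: dark grey lacquer tin, 75 mm across, 101 mm tall, standing behind. Origin: centre of its underside.
- marker: Bystander: white marker with black cap, 128 mm long, 14 mm thick, lying on the bench near its front edge, left of the sanding block. Origin: centre of its underside.
Not all that is in view belongs to the job. What is shaped like the tongs but blue or orange is not meant.

How it is judged:
By the outcome, as a careful person would: the job done as asked, in the order asked, and still so for the second after the job is handed in, while the arm keeps its last pose, push and grip.
It also fails if it takes over 40 s, if anything falls off the work surface, if the arm or the gripper's body presses on something with over 40 N, if the wrist force passes 120 N, or if a joint passes its speed limit or range.

ROBOT

A 7-joint arm with a two-finger parallel gripper is mounted at the origin on a cart in front of the work surface, level with it; the furniture and walls round the work are solid. World frame = base frame: x ahead of the robot, y to its left, z up, the work surface at z = 0. Lengths are in m, angles in rad, forces in N, time in s.
With the tool pointing down it reaches from about 0.35 to 0.9 m from the base axis. Payload 19.9 kg.
Tool frame: the origin (TCP) lies on the centre line of the jaws, within the pads' length; the fingertips stand 22 mm ahead of it and the grasp point (between the pads) lies 3 mm ahead of it; z points along the fingers, y is the direction in which the jaws open and shut (so a half turn about z gives the same grasp; the last joint's range is limited). The gripper opens to 85 mm and grips with 20 to 120 N. Pads are 22 mm wide; open, the fingers measure 114 mm over their backs; the gripper's body (76 mm by 85 mm) begins 54 mm behind the grasp point. The pads swing forward as they close: fully open they stand 13 mm farther back than shut.
Start: joints at [-0.042, 0.417, -0.01, 1.614, 0.005, 1.111, -0.053], TCP at [0.625, 0, 0.232] pointing down, gripper open.
Joint ranges: [-2.81, 2.81], [-0.39, 2.02], [-1.27, 1.25], [0.06, 2.57], [-1.19, 4.33], [0.19, 2], [-2.82, 2.82]. Speed limits (rad/s): [1.89, 1.89, 2.39, 2.39, 3.01, 3.01, 3.01].

INTERFACE

Orientations are given as a rotation vector (axis times angle).
In Python, from station import env, vision, workorder gives the robot as it stands.
- The arm moves only by the tool play_rows, never from a script. Its argument "targets" is a list of rows, each a list of 3 entries, a list of its own where there are three numbers: the shift along the tool's x, y, z in cm, then the turn about the tool's z in rad, then the closure, from -1 (fully open) to 1 (shut). In form: [[[dx, dy, dz], yaw, grip], ...]. A call has 1 to 20 rows; each row is the pose to reach, as a shift and turn from the pose commanded when the call began, along the tool's axes at that moment; what a row does not reach only later rows make up. A row lasts 1/8 s, in which the tool goes at most 62.5 mm and 10.7 degrees, less where a joint would pass 70% of its speed; a pose out of reach is approached as far as the arm can. A call with a gripper value outside its range is refused whole. The fingers move at their own pace and stop on an object; "force" is the grip in N (left out, the last holds). Time passes only in rows, so rows that repeat a pose let the fingers close. It gives the time, the measured TCP pose, the force and the opening at its end, in the units of the state.
- env.read_state(): the state, without advancing time (a new reading comes with each control period).
- vision.get_image(name): name is "scene" or "side" or "wrist"; returns a dict with "pixels" (384x512x3 uint8, red, green, blue), "z_map" (384x512 float32, m along the optical axis (not along the pixel's ray), 0 where there is no reading), "fx", "fy", "cx", "cy" (pixels), "xyz" and "orientation" of the camera in the world. Camera axes: x right, y up, looking along -z (the intrinsics and any distortion apply to the point x, -y, -z); pixel columns grow to the right and rows downward; lengths in m; the calibration is good to about 2 mm. A picture is of the moment at which its call begins.
- workorder.close_job(): hands the job in, once; it reports no verdict.
The state is a dict: "t": time; "joint_pos": joint angles; "joint_velocities": joint speeds; "tau": joint torques, N m; "ee_pos": TCP position; "orientation": TCP orientation; "ft_force": force on the tool from outside, world axes, zero at the start; "wrist_torque": the same for the moment, N m; "gripper_width": opening from 0.0 (shut) to 1.0 (fully open).
Only numpy, scipy, OpenCV 4.12 (cv2) and the standard library are available. Lean on these libraries where they do the work, as an engineer would, in place of code of your own. Each camera call takes 0.05 s, during which the arm holds its last target. There are 200 camera calls.

## Working session

There is one attempt and no reset: what is moved stays moved. The work goes in short steps, Python scripts to look and compute and a tool call to move; the robot and the scene stay as the last step left them, time stands still between calls to the robot, and variables do not carry over. Pictures are saved under pics/ and viewed, about 8 in all and at most 12, crops included, and the job is handed in when it is done.

Besides the shell and the picture viewer there is one more tool, called after "Call:" as a command line: name --argument value ..., lists and objects as JSON in quotes. play_rows: Moves the arm, as the interface text tells. Its arguments: {"type":"object","properties":{"targets":{"type":"array"},"force":{"type":"number"}},"required":["targets"]}

```bash
mkdir -p pics; cat > h.py <<'E'
import numpy as np, cv2
from scipy.spatial.transform import Rotation as R
from station import env, vision, workorder
def grab(name,fn=None):
    im=vision.get_image(name)
    if fn: cv2.imwrite('pics/'+fn,im['pixels'][:,:,::-1])
    return im
def cloud(im):
    z=im['z_map']; v,u=np.mgrid[:z.shape[0],:z.shape[1]]
    p=np.stack([(u-im['cx'])/im['fx']*z,-(v-im['cy'])/im['fy']*z,-z],-1)
    o=np.array(im['orientation'])
    r=R.from_rotvec(o) if o.size==3 else R.from_matrix(o.reshape(3,3))
    w=p@r.as_matrix().T+np.array(im['xyz']); w[z==0]=np.nan
    return w
E
python3 - <<'E'
from h import *
ims=[]
for n in ('scene','side'):
    im=grab(n); np.savez(f'{n}.npz',w=cloud(im),px=im['pixels']); ims.append(im['pixels'])
    print(n,im['xyz'],im['orientation'],im['fx'],[k for k in im])
    cv2.imwrite(f'pics/{n}0.png',cv2.resize(im['pixels'][:,:,::-1],(768,576)))
print(env.read_state())
E
```

```text
scene [0.19978666 0.75485018 0.66445641] [ 0.30606596 -1.0698527  -2.38124158] 399.68806437872485 ['pixels', 'z_map', 'fx', 'fy', 'cx', 'cy', 'xyz', 'orientation']
side [-0.06901366  0.66499168  0.53840312] [ 0.54945117 -1.15799714 -1.97928817] 391.9484912524809 ['pixels', 'z_map', 'fx', 'fy', 'cx', 'cy', 'xyz', 'orientation']
{'t': 0.1, 'joint_pos': array([-0.0415168 ,  0.41792788, -0.01030694,  1.61409388,  0.00469002,
        1.1106834 , -0.05301626]), 'joint_velocities': array([ 7.55082448e-04, -1.66263032e-03, -8.01756802e-05,  1.48397605e-04,
        1.02371289e-03, -7.60388862e-04,  1.08119661e-03]), 'tau': array([ 7.36347683e-04, -8.65828443e+01,  6.80071078e-01, -4.35639203e+01,
        1.91787863e-02,  5.01704752e-03, -1.23103691e-04]), 'ee_pos': array([6.24701546e-01, 7.26932712e-06, 2.31822758e-01]), 'orientation': array([-2.22092704e+00, -2.22094394e+00,  1.28869955e-03]), 'ft_force': array([ 0.83245571,  0.18142841, -0.2971264 ]), 'wrist_torque': array([ 0.02038752, -0.00684055, -0.01136463]), 'gripper_width': 1.0006146930128834}
```

View pics/scene0.png

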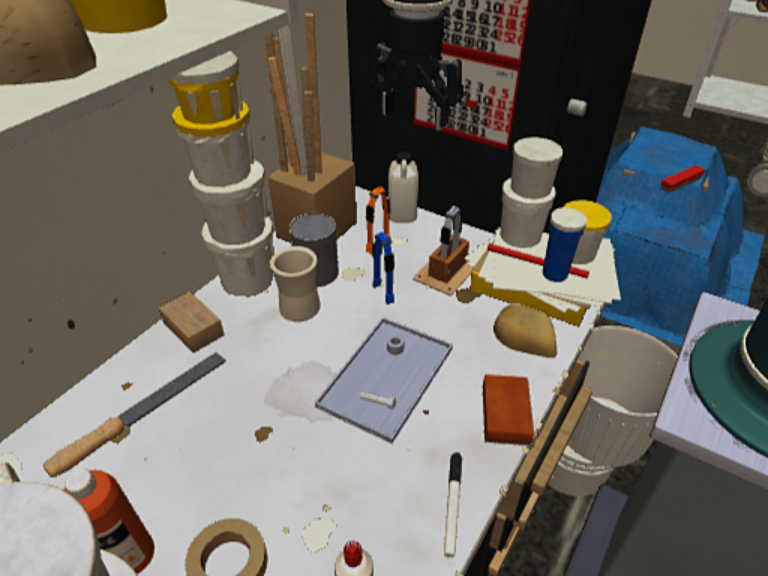

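View pics/side0.png

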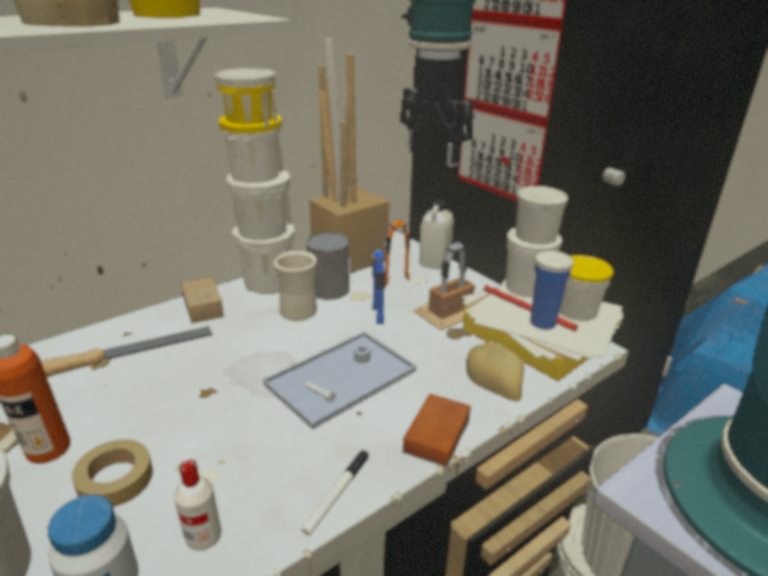

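The scene shows the three tong shapes: steel in the wooden stand at (450,235), blue at (384,268) and orange at (377,220). The steel one with black pads in the stand fits the description. The bolt is at (378,399) in the tray and the bush at (396,345). Next I'll measure them and take one enlarged crop.

```bash
cat > m.py <<'E'
from h import *
def rect(p): 
    r=cv2.minAreaRect(p.astype(np.float32)); return np.round(r[0],4),np.round(r[1],4),round(r[2],1)
E
python3 - <<'E'
from m import *
for n,box in (('scene',(270,325,130,200)),('side',(270,330,155,220))):
    d=np.load(n+'.npz'); w=d['w'];px=d['px']
    u0,u1,v0,v1=box; s=w[v0:v1,u0:u1].reshape(-1,3)
    def sel(a,b): 
        q=s[(s[:,2]>a)&(s[:,2]<b)]; return q[(abs(q[:,1])<.5)]
    blk=sel(.044,.056); print(n,'block',len(blk),rect(blk[:,:2]),np.median(blk,0))
    base=sel(.003,.010); print('base',len(base),rect(base[:,:2]))
    t=sel(.065,.135); print('tongs',len(t),rect(t[:,:2]),t.min(0),t.max(0))
    t=sel(.112,.135); print('top',len(t),rect(t[:,:2]),t.mean(0))
    # bench check
    print('bench',w[280,150] if n=='scene' else w[300,130])
d=np.load('scene.npz'); w=d['w'];px=d['px']
cv2.imwrite('pics/crop1.png',cv2.resize(np.hstack([px[130:290,205:325]]),None,fx=3.6,fy=3.6,interpolation=cv2.INTER_CUBIC)[:,:,::-1])
s=w[215:290,205:305].reshape(-1,3); 
q=s[(s[:,2]>.008)&(s[:,2]<.016)]; print('rim',rect(q[:,:2]))
def blob(u0,u1,v0,v1,a,b):
    s=w[v0:v1,u0:u1].reshape(-1,3);q=s[(s[:,2]>a)&(s[:,2]<b)];print(len(q),rect(q[:,:2]),q.mean(0),q.max(0))
blob(235,270,255,275,.007,.03); blob(255,272,222,238,.01,.03)
E
```

```text
scene block 470 (array([ 0.5662, -0.0136]), array([0.1497, 0.2606]), 25.1) [0.51644601 0.0270523  0.04947333]
base 500 (array([ 0.5764, -0.0422]), array([0.153 , 0.2994]), 25.1)
tongs 251 (array([0.5351, 0.0242]), array([0.0464, 0.0182]), 89.5) [0.52591678 0.00104223 0.06517804] [0.54437517 0.0474784  0.13255054]
top 75 (array([0.5345, 0.0242]), array([0.0295, 0.0166]), 87.8) [0.53305291 0.02771636 0.12285381]
bench [ 0.63918413  0.45983532 -0.00078721]
side block 728 (array([ 0.5784, -0.0083]), array([0.1629, 0.3596]), 42.0) [0.49322285 0.02962425 0.04958422]
base 331 (array([ 0.6094, -0.0358]), array([0.149 , 0.3145]), 31.2)
tongs 396 (array([ 0.5895, -0.0185]), array([0.1616, 0.2518]), 42.1) [ 0.44544852 -0.15582623  0.06527838] [0.69355063 0.04955006 0.12943168]
top 66 (array([0.5286, 0.0275]), array([0.0291, 0.0168]), 63.8) [0.53019236 0.02987107 0.12142003]
bench [ 0.48841674  0.50758033 -0.00214854]
rim (array([0.4967, 0.2799]), array([0.1208, 0.1929]), 3.3)
129 (array([0.4824, 0.3266]), array([0.0493, 0.0167]), 8.6) [0.47864895 0.32813149 0.01353589] [0.50631424 0.33581142 0.02104404]
108 (array([0.5138, 0.2304]), array([0.0239, 0.0253]), 62.3) [0.5124386  0.23201794 0.01788836] [0.52644896 0.24414687 0.02335182]
```

View pics/crop1.png

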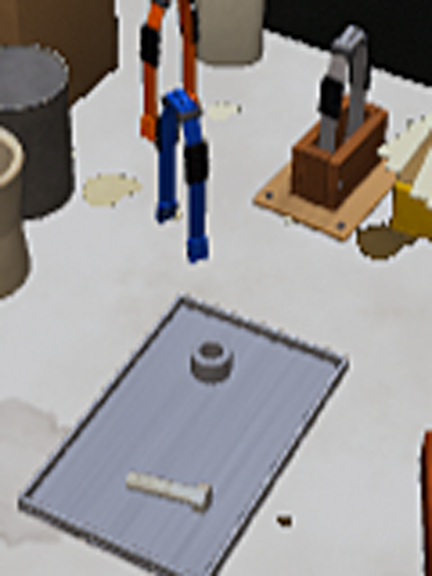

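The crop confirms the steel tongs with black pads in the wooden stand at crop pixel (345,90). I'll go above them, turn the gripper and look with the wrist camera.

Call:
play_rows --targets '[[[0.5,-2,0],0.18,-1],[[1,-4,0],0.36,-1],[[1.5,-6,0],0.54,-1],[[2,-8,0],0.72,-1],[[2.4,-9,0],0.9,-1],[[2.4,-9,0],1.08,-1],[[2.4,-9,0],1.26,-1],[[2.4,-9,0],1.44,-1],[[2.4,-9,0],1.57,-1],[[2.4,-9,0],1.57,-1],[[2.4,-9,0],1.57,-1]]'

```text
t: 1.48
ee_pos: [0.5349, 0.024, 0.2322]
orientation: [3.141, 0.006, -0.001]
ft_force: [0.6, 0.4, 0.1]
gripper_width: 0.997
```

```bash
python3 - <<'E'
from m import *
im=grab('wrist'); w=cloud(im); np.savez('wr1.npz',w=w,px=im['pixels'])
cv2.imwrite('pics/wr1.png',im['pixels'][:,:,::-1])
s=env.read_state(); print(s['ee_pos'],s['orientation'],s['joint_pos'],im['xyz'])
p=w.reshape(-1,3)
p=p[(abs(p[:,0]-.535)<.1)&(abs(p[:,1]-.024)<.1)]
for a,b in ((.003,.010),(.046,.054),(.115,.135),(.065,.1)):
    q=p[(p[:,2]>a)&(p[:,2]<b)]; print(a,len(q),rect(q[:,:2]) if len(q)>5 else '')
# blue / orange tongs in scene
d=np.load('scene.npz'); px=d['px'].astype(int); W=d['w']
r,g,b=px[...,0],px[...,1],px[...,2]
for nm,m in (('blue',(b>r+50)&(b>g+30)),('orange',(r>g+60)&(r>b+60))):
    m=m.copy(); m[:, :240]=0; m[:,275:]=0; m[:120]=0; m[205:]=0
    q=W[m]; print(nm,np.nanpercentile(q,5,0),np.nanpercentile(q,95,0))
E
```

```text
[0.53492851 0.02400499 0.23228453] [ 3.14154083e+00  5.38847200e-03 -4.03230400e-04] [-0.29257935  0.26035923  0.22508906  1.84366965 -0.06644262  1.04506842
 -1.60880533] [0.60791237 0.02469183 0.37345757]
0.003 2630 (array([0.551 , 0.0241]), array([0.1566, 0.1773]), 8.7)
0.046 2970 (array([0.5402, 0.0219]), array([0.1947, 0.1548]), 16.2)
0.115 844 (array([0.5388, 0.0326]), array([0.2158, 0.0571]), 41.8)
0.065 1163 (array([0.5188, 0.044 ]), array([0.2439, 0.0874]), 48.2)
blue [0.5738437  0.12328262 0.00730683] [0.61653114 0.14941823 0.12176946]
orange [0.66503226 0.00953167 0.00880819] [0.68106788 0.05441168 0.12228748]
```

View pics/wr1.png

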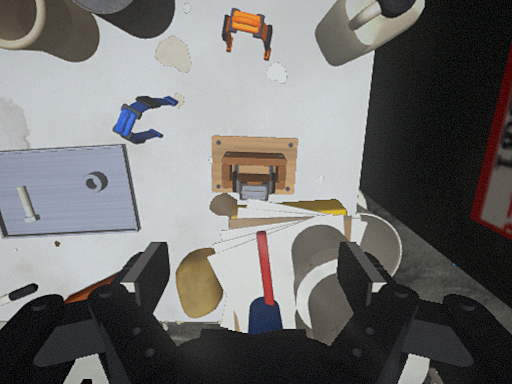

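The wrist view shows the tongs' bow at about (254,190), in the stand at (254,165), with papers, pots and a yellow box nearby. I'll refine the pose and check what stands around the gripper.

```bash
python3 - <<'E'
from m import *
d=np.load('wr1.npz'); w=d['w']
s=w[130:205,205:305].reshape(-1,3)
for a,b in ((.002,.010),(.045,.054),(.115,.135),(.07,.105)):
    q=s[(s[:,2]>a)&(s[:,2]<b)&(s[:,0]>.50)]; print(a,len(q),rect(q[:,:2]),q.min(0).round(4),q.max(0).round(4))
S=np.vstack([np.load(n+'.npz')['w'].reshape(-1,3) for n in ('scene','side')])
for lo in (.06,.135,.2):
  q=S[(S[:,2]>lo)&(S[:,2]<.45)]
  q=q[(abs(q[:,0]-.535)<.16)&(abs(q[:,1]-.024)<.16)]
  h=np.unique((q[:,:2]/.03).round().astype(int),axis=0,return_counts=True); print(lo,[(tuple((a*.03).round(2)),int(c)) for a,c in zip(*h) if c>4])
# walls/furniture behind: stuff at y<-0.1
d=np.load('scene.npz')['w']
q=d[255:278,230:272].reshape(-1,3); q=q[(q[:,2]>.008)&(q[:,2]<.03)]
c=q[:,:2].mean(0); u,sv,vt=np.linalg.svd(q[:,:2]-c); ax=vt[0]; t=(q[:,:2]-c)@ax; 
print('bolt',c,ax,np.degrees(np.arctan2(*ax[::-1])))
for lo in np.arange(-.03,.03,.005):
    k=q[(t>=lo)&(t<lo+.005)]
    if len(k): print(round(lo,3),len(k),k[:,2].max().round(4),np.ptp((k[:,:2]-c)@vt[1]).round(4))
E
```

```text
0.002 2420 (array([0.5377, 0.0248]), array([0.0753, 0.1191]), 0.0) [ 0.5001 -0.0347  0.002 ] [0.5754 0.0844 0.01  ]
0.045 1003 (array([0.5254, 0.0238]), array([0.0734, 0.0511]), 88.0) [ 0.5    -0.0131  0.045 ] [0.5521 0.0604 0.0539]
0.115 485 (array([0.5325, 0.0237]), array([0.0268, 0.0166]), 88.8) [0.524  0.0103 0.1183] [0.5409 0.037  0.1317]
0.07 188 (array([0.5327, 0.0243]), array([0.0443, 0.0164]), 88.0) [0.5239 0.0019 0.0741] [0.5414 0.0463 0.105 ]
0.06 [((np.float64(0.39), np.float64(-0.09)), 7), ((np.float64(0.39), np.float64(-0.06)), 94), ((np.float64(0.39), np.float64(-0.03)), 18), ((np.float64(0.39), np.float64(0.0)), 138), ((np.float64(0.39), np.float64(0.03)), 48), ((np.float64(0.42), np.float64(-0.09)), 67), ((np.float64(0.42), np.float64(-0.06)), 442), ((np.float64(0.42), np.float64(-0.03)), 1733), ((np.float64(0.42), np.float64(0.0)), 107), ((np.float64(0.42), np.float64(0.03)), 37), ((np.float64(0.45), np.float64(-0.09)), 68), ((np.float64(0.45), np.float64(-0.06)), 145), ((np.float64(0.45), np.float64(-0.03)), 1230), ((np.float64(0.45), np.float64(0.0)), 108), ((np.f
[... 3930 characters left out ...]
 ((np.float64(0.6), np.float64(0.03)), 1344), ((np.float64(0.6), np.float64(0.06)), 65), ((np.float64(0.63), np.float64(0.0)), 325), ((np.float64(0.63), np.float64(0.03)), 652), ((np.float64(0.63), np.float64(0.06)), 170), ((np.float64(0.66), np.float64(0.0)), 494), ((np.float64(0.66), np.float64(0.03)), 178), ((np.float64(0.69), np.float64(0.0)), 441), ((np.float64(0.69), np.float64(0.03)), 34)]
bolt [0.47715135 0.32961486] [-0.96801959 -0.25087463] -165.47072560349022
-0.03 8 0.0133 0.0054
-0.025 11 0.0143 0.0081
-0.02 10 0.0136 0.0084
-0.015 12 0.0154 0.0082
-0.01 9 0.0154 0.008
-0.005 12 0.0156 0.0109
0.0 13 0.0174 0.0099
0.005 11 0.0171 0.0075
0.01 16 0.021 0.0129
0.015 23 0.0206 0.0166
```

```bash
python3 - <<'E'
from m import *
S=np.vstack([np.load(n+'.npz')['w'].reshape(-1,3) for n in ('scene','side')])
S=S[(S[:,0]>.33)&(S[:,0]<.52)&(S[:,1]>-.16)&(S[:,1]<.06)]
for z in np.arange(.02,.34,.03):
    q=S[(S[:,2]>z)&(S[:,2]<z+.03)]
    k=q[q[:,1]<.0]
    if len(k)>5:
        dd=np.hypot(q[:,0]-.533,q[:,1]-.024); i=dd.argmin()
        print(z.round(2),len(k),np.percentile(k[:,:2],[1,99],axis=0).round(3).tolist(),'nearest',q[i].round(3),np.sort(dd)[:8].round(3)[[0,7]])
w=np.load('wr1.npz')['w'].reshape(-1,3)
q=w[(abs(w[:,0]-.533)<.08)&(abs(w[:,1]-.024)<.08)&(w[:,2]>.14)&(w[:,2]<.3)];print(len(q), q.min(0) if len(q) else '',q.max(0) if len(q) else '')
im=np.load('wr1.npz'); px=im['px']
E
```

```text
0.02 98 [[0.475, -0.158], [0.52, -0.0]] nearest [0.519 0.025 0.048] [0.014 0.016]
0.05 825 [[0.331, -0.109], [0.485, -0.001]] nearest [0.52  0.027 0.052] [0.014 0.022]
0.08 696 [[0.331, -0.158], [0.514, -0.017]] nearest [0.465 0.012 0.08 ] [0.069 0.085]
0.11 1110 [[0.331, -0.158], [0.516, -0.014]] nearest [ 0.473 -0.027  0.138] [0.079 0.081]
0.14 1053 [[0.338, -0.156], [0.515, -0.001]] nearest [ 0.476 -0.03   0.152] [0.078 0.079]
0.17 797 [[0.357, -0.16], [0.518, -0.004]] nearest [ 0.465 -0.032  0.196] [0.088 0.089]
0.2 1581 [[0.405, -0.16], [0.518, -0.018]] nearest [ 0.47  -0.033  0.221] [0.085 0.087]
0.23 326 [[0.476, -0.16], [0.519, -0.153]] nearest [ 0.518 -0.154  0.259] [0.178 0.179]
0.26 350 [[0.472, -0.16], [0.519, -0.153]] nearest [ 0.509 -0.153  0.264] [0.178 0.18 ]
0.29 363 [[0.476, -0.16], [0.519, -0.153]] nearest [ 0.519 -0.153  0.301] [0.177 0.179]
0.32 389 [[0.476, -0.16], [0.519, -0.153]] nearest [ 0.516 -0.152  0.321] [0.177 0.179]
16550 [ 0.45300429 -0.05186139  0.14005421] [0.54996562 0.09938543 0.2999999 ]
```

Tongs are at about (0.5325, 0.024), with their yaw about -1.5°. The cup stack clears the gripper by more than 15 mm. Going down.

Call:
play_rows --targets '[[[-0.25,0,2.5],0.02,-1],[[-0.25,0,5.5],0.02,-1],[[-0.25,0,8.5],0.02,-1],[[-0.25,0,11],0.02,-1],[[-0.25,0,13],0.02,-1],[[-0.25,0,14.1],0.02,-1],[[-0.25,0,14.1],0.02,-1],[[-0.25,0,14.1],0.02,-1],[[-0.25,0,14.1],0.02,-0.5],[[-0.25,0,14.1],0.02,-0.1],[[-0.25,0,14.1],0.02,0.02],[[-0.25,0,14.1],0.02,0.02],[[-0.25,0,14.1],0.02,0.02],[[-0.25,0,14.1],0.02,0.02]]' --force 30

```text
t: 3.28
ee_pos: [0.5326, 0.0241, 0.0915]
orientation: [-3.141, 0.03, -0.0]
ft_force: [1.0, 1.4, 4.3]
gripper_width: 0.496
```

```bash
python3 - <<'E'
from m import *
a=grab('wrist')['pixels'];im=grab('scene');b=im['pixels'][120:220,245:345]
s=env.read_state();print(s['gripper_width'],s['gripper_width']*85,s['ee_pos'],s['ft_force'])
cv2.imwrite('pics/g1.png',np.hstack([a[134:384],cv2.resize(b,(250,250),interpolation=cv2.INTER_CUBIC)])[:,:,::-1])
E
```

```text
0.4936557837795691 41.960741621263374 [0.53255451 0.0240221  0.09144076] [-0.30638125  1.75709654  4.08674633]
```

View pics/g1.png

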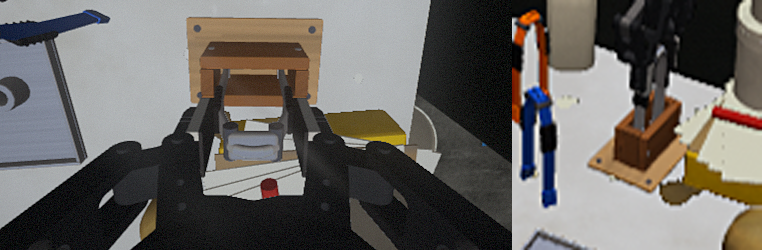

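The wrist view shows both finger pads beside the thumb pads, with the bow between the fingers at (252,140). I'll squeeze to about 40 mm and lift straight up.

Call:
play_rows --targets '[[[0,0,0],0,0.06],[[0,0,0],0,0.07],[[0,0,0],0,0.07],[[0,0,-0.5],0,0.07],[[0,0,-1.5],0,0.07],[[0,0,-3],0,0.07],[[0,0,-5],0,0.07],[[0,0,-7],0,0.07],[[0,0,-9],0,0.07],[[0,0,-11],0,0.07],[[0,0,-13],0,0.07],[[0,0,-14],0,0.07],[[0,0,-14],0,0.07],[[0,0,-14],0,0.07]]'

```text
t: 5.12
ee_pos: [0.5321, 0.024, 0.2308]
orientation: [3.141, -0.03, -0.002]
ft_force: [0.8, -0.1, -1.8]
gripper_width: 0.463
```

```bash
python3 - <<'E'
from m import *
im=grab('scene'); w=cloud(im)
s=env.read_state();print(s['gripper_width']*85,s['ee_pos'],s['orientation'],s['ft_force'])
cv2.imwrite('pics/g2.png',cv2.resize(im['pixels'][60:220,230:360],(520,640)[::1])[:590,:,::-1])
np.savez('sc2.npz',w=w,px=im['pixels'])
E
```

```text
39.280622405081104 [0.53212242 0.02396935 0.230688  ] [ 3.14119673e+00 -3.00970695e-02 -1.83720960e-03] [-0.3586668  -0.89924663 -1.57178556]
```

View pics/g2.png

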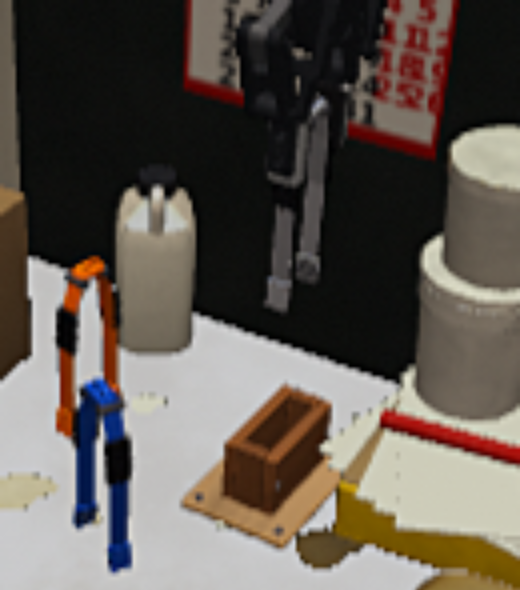

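The steel tongs are out of the slot, upright, with their jaws apart (tips at (280,300) and (308,270)). The blue and orange ones haven't moved. Next I'll carry them over so the wrist camera is above the bolt.

Call:
play_rows --targets '[[[-0.3,-1,0],0,0.07],[[-1.2,-3.5,0],0,0.07],[[-2.5,-6.5,0],0,0.07],[[-3.7,-9.5,0],0,0.07],[[-4.8,-12.5,0],0,0.07],[[-5.8,-15.5,0],0,0.07],[[-6.8,-18.5,0],0,0.07],[[-7.8,-21.5,0],0,0.07],[[-8.8,-24.5,0],0,0.07],[[-9.6,-26.5,0],0,0.07],[[-10.2,-27.8,0],0,0.07],[[-10.2,-28.2,0],0,0.07],[[-10.2,-28.2,0],0,0.07],[[-10.2,-28.2,0],0,0.07],[[-10.2,-28.2,0],0,0.07]]'

```text
t: 7.05
ee_pos: [0.4362, 0.3074, 0.2314]
orientation: [3.141, -0.031, 0.0]
ft_force: [-0.5, -1.0, -0.7]
gripper_width: 0.466
```

```bash
python3 - <<'E'
from m import *
im=grab('wrist'); w=cloud(im); np.savez('wr2.npz',w=w,px=im['pixels'])
s=env.read_state();print(s['gripper_width']*85,s['ee_pos'],s['orientation'],im['xyz'],im['fx'],im['cx'],im['cy'],im['orientation'])
def blob(w,lo,hi):
    m=(w[...,0]>.44)&(w[...,0]<.535)&(w[...,1]>.285)&(w[...,1]<.36)&(w[...,2]>lo)&(w[...,2]<hi)
    q=w[m]; c=q[:,:2].mean(0); vt=np.linalg.svd(q[:,:2]-c)[2]; t=(q[:,:2]-c)@vt[0]; n=(q[:,:2]-c)@vt[1]
    print(len(q),c,vt[0],rect(q[:,:2]))
    for l in np.arange(-.035,.035,.005):
        k=(t>=l)&(t<l+.005)
        if k.sum()>2: print(round(l,3),k.sum(),q[k,2].max().round(4),n[k].min().round(4),n[k].max().round(4))
    print(t.min(),t.max())
blob(w,.008,.03)
cv2.imwrite('pics/wr2.png',im['pixels'][:,:,::-1])
E
```

```text
39.04710750708353 [0.43612141 0.30751527 0.23140769] [ 3.14138161e+00 -3.12090063e-02  1.74064352e-05] [0.5091296  0.30627753 0.37262818] 286.65582765112123 252.93407639341945 192.1835688224632 [-0.22952007  0.23249175 -1.57852152]
346 [0.47963624 0.32768202] [-0.98212676 -0.18822067] (array([0.4805, 0.329 ]), array([0.0479, 0.0145]), 13.5)
-0.025 34 0.0137 -0.0044 0.0046
-0.02 35 0.0141 -0.0047 0.0051
-0.015 34 0.0148 -0.0044 0.0051
-0.01 36 0.0149 -0.0048 0.0053
-0.005 33 0.016 -0.0046 0.0051
0.0 33 0.0164 -0.0044 0.0053
0.005 31 0.016 -0.0043 0.0047
0.01 30 0.0171 -0.0041 0.005
0.015 52 0.0201 -0.0069 0.0075
0.02 27 0.0207 -0.0071 0.0071
-0.025076496565143578 0.02264437849941838
```

View pics/wr2.png

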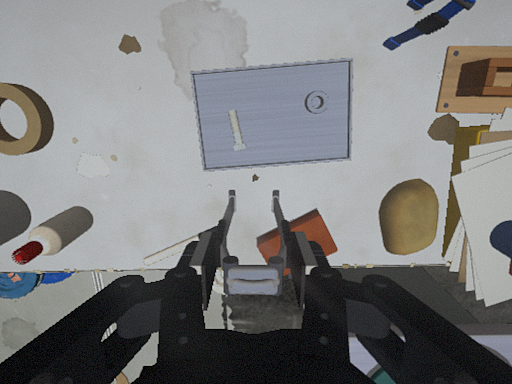

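The wrist view shows the bolt with head at (239,147) and thread end at (233,113), the bush at (316,101), and the open jaw tips at (232,195) and (275,195). I'll measure the jaw tips in the same view.

```bash
python3 - <<'E'
from m import *
w=np.load('wr2.npz')['w']
s=w[180:300,200:310]
for z in np.arange(.12,.28,.01):
    q=s[(s[...,2]>z)&(s[...,2]<z+.01)&(s[...,1]>.27)&(s[...,1]<.345)&(s[...,0]<.46)]
    if len(q)<6: continue
    m=q[:,1].mean(); L=q[q[:,1]>m];Rr=q[q[:,1]<m]
    print(z.round(2),len(L),len(Rr),'L',L.min(0).round(4)[:2],L.max(0).round(4)[:2],'R',Rr.min(0).round(4)[:2],Rr.max(0).round(4)[:2])
q=s[(s[...,2]>.12)&(s[...,0]<.46)&(s[...,1]>.27)&(s[...,1]<.345)]; print('lowest',np.percentile(q[:,2],[0,1,3]))
E
```

```text
0.14 7 8 L [0.4356 0.3237] [0.4438 0.3279] R [0.4419 0.2869] [0.443  0.2909]
0.15 27 29 L [0.4387 0.3221] [0.444  0.3274] R [0.4341 0.2871] [0.443  0.2926]
0.16 61 63 L [0.4296 0.3219] [0.4439 0.3267] R [0.4289 0.2879] [0.4426 0.2929]
0.17 39 35 L [0.4315 0.3228] [0.4428 0.3255] R [0.4309 0.2894] [0.4419 0.2921]
0.18 41 46 L [0.4312 0.3231] [0.443  0.3261] R [0.4303 0.2888] [0.442  0.2919]
0.19 54 45 L [0.4318 0.3235] [0.4429 0.3263] R [0.4309 0.2884] [0.4422 0.2916]
0.2 55 54 L [0.4318 0.324 ] [0.443  0.3267] R [0.4308 0.2885] [0.442  0.2914]
0.21 38 39 L [0.4416 0.3236] [0.4452 0.3279] R [0.4365 0.2869] [0.4442 0.2916]
0.22 74 69 L [0.4417 0.3227] [0.4452 0.3279] R [0.4386 0.2875] [0.4442 0.2927]
0.23 165 160 L [0.4245 0.3218] [0.4473 0.3343] R [0.4242 0.2787] [0.4464 0.2936]
0.24 480 506 L [0.4248 0.32  ] [0.4477 0.3338] R [0.4243 0.2792] [0.4466 0.2955]
0.25 318 362 L [0.4252 0.3146] [0.4476 0.3324] R [0.4241 0.2812] [0.4466 0.3008]
0.26 1320 1316 L [0.4249 0.3072] [0.4475 0.3306] R [0.4238 0.2829] [0.4468 0.3072]
0.27 148 86 L [0.4316 0.3043] [0.4427 0.3295] R [0.4315 0.285 ] [0.4477 0.3039]
0.28 17 19 L [0.4463 0.288 ] [0.4477 0.2888] R [0.4465 0.2866] [0.4478 0.2878]
lowest [0.14699628 0.15781557 0.1663207 ]
```

The jaw midpoint is within 1 mm of the TCP in the x-y plane, the inner gap is 30 mm and the tips are at z ≈ 0.146. That matches expectation. Moving above the bolt, aligned with the shank.

Call:
play_rows --targets '[[[1,-0.5,0],-0.05,0.07],[[2.5,-1.2,1],-0.13,0.07],[[3.6,-1.8,3],-0.208,0.07],[[4.1,-2.1,5],-0.208,0.07],[[4.1,-2.1,7],-0.208,0.07],[[4.1,-2.1,9],-0.208,0.07],[[4.1,-2.1,10],-0.208,0.07],[[4.1,-2.1,10],-0.208,0.07],[[4.1,-2.1,10],-0.208,0.07]]'

```text
t: 8.22
ee_pos: [0.4776, 0.3283, 0.132]
orientation: [-3.127, -0.295, -0.001]
ft_force: [-0.4, -0.7, -1.9]
gripper_width: 0.462
```

```bash
python3 - <<'E'
from m import *
im=grab('wrist'); w=cloud(im); np.savez('wr3.npz',w=w,px=im['pixels'])
s=env.read_state();o=s['orientation'];print(s['gripper_width']*85,s['ee_pos'],o,np.degrees(2*np.arctan2(o[1],o[0])))
m=(w[...,0]>.44)&(w[...,0]<.54)&(w[...,1]>.285)&(w[...,1]<.37)
for lo,hi in ((.008,.027),(.046,.066)):
    q=w[m&(w[...,2]>lo)&(w[...,2]<hi)]; print(len(q),rect(q[:,:2]),q.min(0),q.max(0))
    c=q[:,:2].mean(0); print(np.linalg.svd(q[:,:2]-c)[2][0],c)
    if lo>.03:
        k=q[:,1]>c[1]; print('L',q[k].min(0),q[k].max(0),'R',q[~k].min(0),q[~k].max(0))
cv2.imwrite('pics/wr3.png',cv2.resize(im['pixels'][60:310,130:380],(600,600),interpolation=cv2.INTER_CUBIC)[:,:,::-1])
E
```

```text
39.717689136610744 [0.47760326 0.32834117 0.13209942] [-3.12708438e+00 -2.95532471e-01 -1.33472341e-03] -349.2023257046561
587 (array([0.4807, 0.3282]), array([0.0481, 0.0136]), 10.8) [0.45651564 0.3171851  0.00801378] [0.50465827 0.33695319 0.02083142]
[-0.98168822 -0.1904947 ] [0.47971984 0.3278313 ]
159 (array([0.4781, 0.3286]), array([0.0135, 0.0408]), 10.6) [0.46871712 0.30813984 0.04720764] [0.48802521 0.34975654 0.06594877]
[ 0.1880949  -0.98215086] [0.48229908 0.32928125]
L [0.46871712 0.34191382 0.04848406] [0.4818161  0.34975654 0.06589814] R [0.47433419 0.30813984 0.04720764] [0.48802521 0.31543417 0.06594877]
```

View pics/wr3.png

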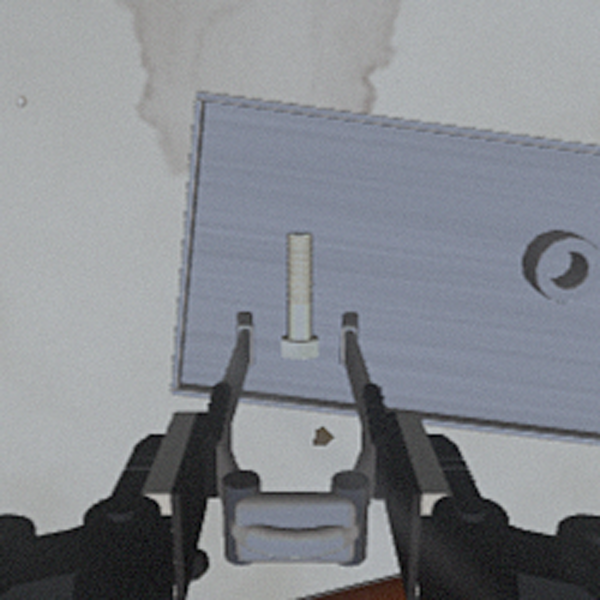

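The jaws straddle the shank with yaw matched at 10.8° and offsets within 1 mm. The bolt head is at (300,347), and the tips at (245,320) and (349,320). Going down, then closing.

Call:
play_rows --targets '[[[0,0.08,1],0,0.07],[[0,0.08,2],0,0.07],[[0,0.08,3],0,0.07],[[0,0.08,3.7],0,0.07],[[0,0.08,4.1],0,0.07],[[0,0.08,4.1],0,0.07],[[0,0.08,4.1],0,0.07],[[0,0.08,4.1],0,0.07]]'

```text
t: 9.28
ee_pos: [0.4776, 0.3274, 0.0907]
orientation: [-3.127, -0.296, -0.001]
ft_force: [-0.7, 0.1, 0.0]
gripper_width: 0.465
```

```bash
python3 - <<'E'
from m import *
im=grab('wrist'); w=cloud(im)
s=env.read_state();print(s['gripper_width']*85,s['ee_pos'],s['ft_force'])
cv2.imwrite('pics/wr4.png',cv2.resize(im['pixels'][30:310,130:380],(536,600),interpolation=cv2.INTER_CUBIC)[:,:,::-1])
E
```

```text
39.49258456485033 [0.47753452 0.32739913 0.09059257] [-0.90397163 -0.15925758 -1.22794608]
```

View pics/wr4.png

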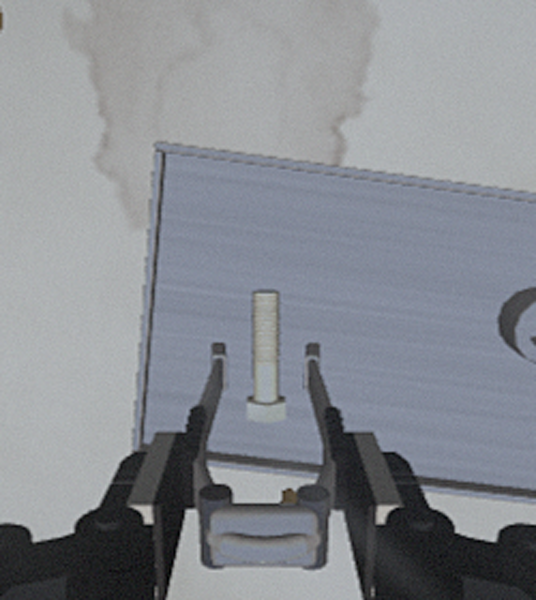

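The jaws are down on both sides of the shank, tips at (219,350) and (312,350), with no contact force. Closing.

Call:
play_rows --targets '[[[0,0,0],0,0.1],[[0,0,0],0,0.14],[[0,0,0],0,0.18],[[0,0,0],0,0.22],[[0,0,0],0,0.3],[[0,0,0],0,0.5],[[0,0,0],0,0.7],[[0,0,0],0,1],[[0,0,0],0,1],[[0,0,0],0,1],[[0,0,0],0,1]]' --force 40

```text
t: 10.7
ee_pos: [0.4775, 0.3273, 0.0904]
orientation: [-3.128, -0.296, 0.0]
ft_force: [-0.7, -0.1, 0.6]
gripper_width: 0.396
```

Pad width is 33.7 mm, so the jaws are on the bolt. Lifting.

Call:
play_rows --targets '[[[0,0,-0.3],0,1],[[0,0,-1],0,1],[[0,0,-2],0,1],[[0,0,-3.5],0,1],[[0,0,-5],0,1],[[0,0,-7],0,1],[[0,0,-9],0,1],[[0,0,-11],0,1],[[0,0,-13],0,1],[[0,0,-14.5],0,1],[[0,0,-15.5],0,1],[[0,0,-16],0,1],[[0,0,-16],0,1],[[0,0,-16],0,1],[[0,0,-16],0,1],[[0,0,-16],0,1]]'

```text
t: 12.7
ee_pos: [0.4774, 0.3273, 0.2501]
orientation: [3.127, 0.296, -0.001]
ft_force: [0.3, -0.5, -1.5]
gripper_width: 0.396
```

```bash
python3 - <<'E'
from m import *
a=grab('wrist'); b=grab('scene'); w=cloud(a)
s=env.read_state();print(s['gripper_width']*85,s['ee_pos'],s['ft_force'])
q=w[(w[...,2]>.13)&(w[...,2]<.20)&(abs(w[...,0]-.478)<.05)&(abs(w[...,1]-.327)<.03)]; q=q[q[:,0]>.487]
print(len(q),q.min(0),q.max(0),np.median(q,0))
B=b['pixels'][100:300,190:340]
cv2.imwrite('pics/end.png',np.hstack([cv2.resize(a['pixels'][60:310,130:380],(400,400),interpolation=cv2.INTER_CUBIC),cv2.resize(B,(300,400),interpolation=cv2.INTER_CUBIC)])[:,:,::-1])
E
```

```text
33.49920256702678 [0.47743837 0.32733588 0.25023205] [ 0.28934461 -0.1958909  -1.61162429]
289 [0.48700061 0.32443264 0.16206488] [0.50510761 0.33706666 0.17505053] [0.49639054 0.33071722 0.17182416]
```

View pics/end.png

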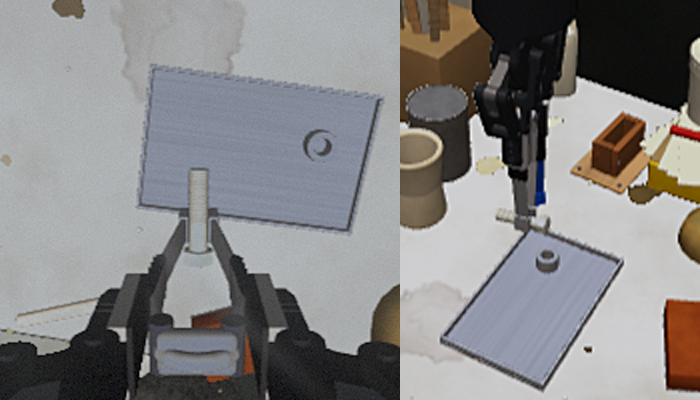

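The bolt is level in the jaws at z ≈ 0.17, with the bush still in the tray at (318,145) and the stand empty. Handing in.

```bash
python3 -c "
from h import *
print(workorder.close_job())"
```

```text
the job is handed in; nothing more can be done
None
```

The steel tongs came out of the wooden stand by their thumb pads and closed on the bolt's shank. They now hold it above the tray, and I handed the job in at about 12.8 s.

**Bolt:** it lies level in the jaws, about 0.17 m above the bench and clear of everything around it. The gripper never touched it.

**Grip:** the program is still squeezing at 40 N. The width over the pads reads 33.5 mm, which matches the 34 mm expected with the jaws on the bolt. The wrist force is steady at about 1.6 N.

**Other things:** the last pictures show the bush still in the tray and the stand in place. I compared the bystanders only by eye in those pictures, not by measurement. In the parts of the bench they show, I saw nothing moved.

No check failed. My early estimates of the bolt's direction differed by about 6° (8.6° and 14.5°). The close-up view settled it at 10.8°, and the jaws were aligned to that.

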